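# Wedge the sprung catch back and take the bearing off the inspection stand

## Robot

A 7-joint arm with a two-finger parallel gripper is mounted at the origin on a cart in front of the work surface, level with it; the furniture and walls round the work are solid. World frame = base frame: x ahead of the robot, y to its left, z up, the work surface at z = 0. Lengths are in m, angles in rad, forces in N, time in s.
With the tool pointing down it reaches from about 0.4 to 0.85 m from the base axis. Payload 6.9 kg.
Tool frame: the origin (TCP) lies at the very end of the fingers, on their centre line; the grasp point (between the pads) lies 19 mm behind it; z points along the fingers, y is the direction in which the jaws open and shut (so a half turn about z gives the same grasp; the last joint's range is limited). The gripper opens to 85 mm and grips with 20 to 120 N. Pads are 22 mm wide; open, the fingers measure 114 mm over their backs; the gripper's body (76 mm by 85 mm) begins 54 mm behind the grasp point. The pads swing forward as they close: fully open they stand 13 mm farther back than shut.
Start: joints at [1.3, 0.507, -0.238, 1.5, 0.126, 1.149, -0.155], TCP at [0.23, -0.581, 0.202] pointing down, gripper open.
Joint ranges: [-3.08, 3.08], [-0.24, 2.05], [-1.43, 1.35], [0, 2.5], [-1.52, 4.66], [0.17, 1.96], [-2.89, 2.89]. Speed limits (rad/s): [2.39, 2.39, 3.14, 3.14, 3.14, 3.14, 3.14].

## Interface

Orientations are given as a unit quaternion [x, y, z, w].
In Python, from rig import bot gives the robot as it stands.
- The arm moves only by the tool send_rows, never from a script. Its argument "moves" is a list of rows, each an object with "travel": the shift along the tool's x, y, z as a fraction of full scale, a list of three; "rot": the turn, a rotation vector about the tool's x, y, z as a fraction of full scale, a list of three; "jaw": the opening, from 0 (shut) to 1 (fully open). A call has 1 to 20 rows; each row is the pose to reach, as a shift and turn from the pose commanded when the call began, along the tool's axes at that moment, turning the shorter way round; what a row does not reach only later rows make up. Full scale, the value 1, is 0.3 m for a shift and 180 degrees for a turn. A row lasts 1/12 s, in which the tool goes at most 41.7 mm and 7.16 degrees, less where a joint would pass 70% of its speed; a pose out of reach is approached as far as the arm can. A call with a number of a shift or a turn outside -1 to 1 is refused whole. A call with a gripper value outside its range is refused whole. The fingers move at their own pace and stop on an object; "squeeze" is the grip in N (left out, the last holds). Time passes only in rows, so rows that repeat a pose let the fingers close. It gives the time, the measured TCP pose, the force and the opening at its end, in the units of the state.
- bot.get_obs(): the state, without advancing time (a new reading comes with each control period).
- bot.camera(name): name is "scene" or "top" or "wrist"; returns a dict with "frame" (400x640x3 uint8, red, green, blue), "K" (3x3 intrinsics, pixels), "dist" ([k1, k2, p1, p2, k3] as OpenCV has them; the pictures are not rectified), "R" (3x3) and "t" (3): a world point X has camera coordinates R X + t. Camera axes: x right, y down, z forward; pixel columns grow to the right and rows downward; lengths in m; the calibration is good to about 2 mm. A picture is of the moment at which its call begins. There is no depth.
- bot.job_done(): hands the job in, once; it reports no verdict.
Trained networks look in a picture, given as the dict that the camera call returned (one of the last four; its "shot" number tells which), for a name from the list of things; names that differ only in an ending like _2 or _b are one class to them, and where a whole thing is asked for, a point or a joint stands for the part that bears it (a point fixed in the world has none). Each returns a list of dicts, best first, with "conf" (0 to 1); they miss things now and then, are a little off and sometimes report something else, mostly with a low value. They report only what shows in the picture. A call takes as long as a camera call. They do not tell look-alikes from the thing itself.
- bot.recognise(picture, name): "xyz" ([x, y, z] in m, in world coordinates, good to about 4 mm: the middle of the surface that is visible of it).
The state is a dict: "t": time; "qpos": joint angles; "qd": joint speeds; "joint_efforts": joint torques, N m; "eef_pos": TCP position; "orientation": TCP orientation; "ft_force": force on the tool from outside, world axes, zero at the start; "wrist_torque": the same for the moment, N m; "grip_width": finger opening in m.
Only numpy, scipy, OpenCV 4.12 (cv2) and the standard library are available. Lean on these libraries where they do the work, as an engineer would, in place of code of your own. Each camera call takes 0.05 s, during which the arm holds its last target. There are 200 camera calls.

## Task

The bearing on the inspection stand is held down by a sprung catch. Drive the wooden wedge, tip first, along the fence behind the bearing, between the fence and the catch's roller, until the roller rides on the wedge's full thickness and the wedge alone holds the catch clear of the bearing. Then lift the bearing off the stand and lay it flat in the middle of the small steel surface plate, leaving the wedge in place and the things around undisturbed.

Things in the scene. Friction and masses are not known exactly. Their poses are not given: they have to be found in the camera images.
- stand: grey inspection stand, fixed. Origin on the bench under the bearing pedestal's axis; +x runs from the bearing back to fence, catch and spring housing; z up. Base plate 10 mm thick, x -45 to 168, y -75 to 40 mm (for x above 113 only y -40 to 40). Guide strips at x 106 to 146, y -20 to 20, up to z 19 mm. The wedge slides in on the base plate from the open -y side, moving to +y.
- nest (a point): on the bearing pedestal's axis, top of its boss: stand x 0, y 0, z 47 mm. The steel pedestal is 46 mm across, its top at z 40 mm, with a 29 mm locating boss 7 mm high inside the bearing's bore.
- fence (a point): middle of the foot of the fixed fence's far face: stand x 65, y 0, z 10 mm (top of the base plate). The fence is an upright steel block between bearing and roller: stand x 53 to 65, y -22 to 22 mm, up to z 46 mm. Axes as stand.
- catch (a joint): travel of the sprung catch in m: 0 closed, grows as it moves back along the stand's +x; end stop 0.028. Spring force 3 N closed, 5 N back; it shuts by itself when let go. The wedge's full thickness gives a travel of 0.022, which frees the bearing.
- roller_mid (a point): middle of the catch's upright free-turning steel roller, 14 mm across, z 20 to 44 mm, which faces the fence; stand x 86, y 0 mm when closed (gap to the fence 14 mm). It is carried on the catch's leg behind it (28 mm wide in y, up to z 65 mm).
- catch_nose (a point): front edge of the catch's nose, z 61 mm; stand x 18 mm when closed (covers the bearing's rim by 13 mm), 40 mm when wedged back. The catch's flat bar, 24 mm wide in y, z 55 to 67 mm, runs from here over the fence to the leg; the wedge passes below it.
- wedge_grip (a point): loose wooden wedge, 120 g, 150 long, 36 thick, 40 mm high, lying on the bench. Point: half-way up, mid-thickness, 22 mm from the blunt tail. +y points to the tip, 128 mm off; z up. Flat side at x -18 mm, to go against the fence (axes then as the stand's). Other side at x +18 mm for 85 mm from the tail (full thickness), then sloping over 65 mm to a 7 mm thick tip.
- bearing_center (a point): centre of the ball bearing on the stand's pedestal: outside diameter 62 mm, bore 35 mm, 14 mm thick, 155 g; it lies flat, its underside at z 40 mm over the bench, loose over the boss. z is its axis.
- plate_top (a point): middle of the top face of the small fixed steel surface plate, 120 x 120 mm, its top 20 mm over the bench, on four rubber feet, no rim.
- tape_roll: roll of tape, 78 mm across, 19 mm high, loose bystander; origin at its underside
- grease_tin: round tin, 63 mm across, 43 mm high, loose bystander; origin at its underside
- other_bearing: a second like bearing lying on the bench behind the stand, a bystander; origin at its underside
Things that resemble listed ones, but are neither listed nor needed, are in the scene too. What is shaped like the part that bears bearing_center but purple is not meant.

How it is judged:
By the outcome, as a careful person would: the job done as asked, in the order asked, and still so for the second after the job is handed in, with the robot touching nothing.
It also fails if it takes over 59 s, if anything falls off the work surface, if the arm or the gripper's body presses on something with over 40 N, if the wrist force passes 120 N, or if a joint passes its speed limit or range.

## Working session

There is one attempt and no reset: what is moved stays moved. The work goes in short steps, Python scripts to look and compute and a tool call to move; the robot and the scene stay as the last step left them, time stands still between calls to the robot, and variables do not carry over. Pictures are saved under pics/ and viewed, about 8 in all and at most 12, crops included, and the job is handed in when it is done.

Besides the shell and the picture viewer there is one more tool, called after "Call:" as name(argument=value, ...), one argument or row to a line, values as JSON. send_rows: Moves the arm, as the interface text tells. Shift numbers are shares of 0.3 m and turn numbers shares of 180 degrees, none past 1 either way. Its arguments: {"type":"object","properties":{"moves":{"type":"array"},"squeeze":{"type":"number"}},"required":["moves"]}

```bash
mkdir -p pics; ls; cat > h.py <<'E'
import numpy as np,cv2,json
from scipy.spatial.transform import Rotation as Rn
from rig import bot
def save(c,n,crop=None,s=1):
    f=c["frame"]
    if crop: f=f[crop[1]:crop[3],crop[0]:crop[2]]
    f=cv2.resize(f,None,fx=s,fy=s,interpolation=cv2.INTER_CUBIC)
    cv2.imwrite("pics/"+n,f[:,:,::-1])
def proj(c,X):
    r,_=cv2.Rodrigues(np.array(c["R"],float)); p,_=cv2.projectPoints(np.array(X,float).reshape(-1,1,3),r,np.array(c["t"],float),np.array(c["K"],float),np.array(c["dist"],float)); return p[:,0]
def ray(c,uv):
    p=cv2.undistortPoints(np.array(uv,float).reshape(-1,1,2),np.array(c["K"],float),np.array(c["dist"],float))[:,0]
    R=np.array(c["R"]);o=-R.T@np.array(c["t"]);d=np.c_[p,np.ones(len(p))]@R
    return o,d
def atz(c,uv,z):
    o,d=ray(c,uv); return o+d*((np.array(z)-o[2])/d[:,2])[:,None]
E
python3 - <<'E'
from h import *
o=bot.get_obs();print({k:np.round(v,4) for k,v in o.items()})
for n in ["scene","top"]:
    c=bot.camera(n);save(c,n+"0.png")
    print(n,"cam at",-np.array(c["R"]).T@c["t"])
    for k in ["stand","catch","wedge_grip","bearing_center","plate_top","tape_roll","grease_tin","other_bearing","roller_mid","catch_nose","nest","fence"]:
        try:
            for r in bot.recognise(c,k)[:4]: print(k,np.round(r["xyz"],3),round(r["conf"],2),proj(c,r["xyz"])[0].round())
        except Exception as e: print(k,e)
E
```

```text
pics
{'t': np.float64(0.0), 'qpos': array([ 1.2995,  0.5083, -0.2375,  1.5012,  0.1257,  1.1489, -0.1548]), 'qd': array([-0.0017, -0.0011, -0.0017,  0.0006, -0.0009,  0.0003, -0.0002]), 'joint_efforts': array([-1.10000e-03, -6.20595e+01, -2.18620e+00, -2.49650e+01,
        1.29000e-02,  1.21000e-02, -1.00000e-04]), 'eef_pos': array([ 0.2297, -0.5806,  0.2011]), 'orientation': array([ 9.823e-01,  1.873e-01, -2.000e-04, -9.000e-04]), 'ft_force': array([-0.6947, -0.1354,  0.3478]), 'wrist_torque': array([-0.0194,  0.0581,  0.0699]), 'grip_width': np.float64(0.0855)}
scene cam at [0.07755028 0.5176179  0.78129611]
stand [0.565 0.286 0.01 ] 0.84 [296. 237.]
stand [0.78  0.038 0.019] 0.55 [329. 150.]
catch [0.588 0.284 0.064] 0.97 [290. 218.]
wedge_grip [0.63  0.069 0.04 ] 0.61 [351. 178.]
bearing_center [0.402 0.227 0.014] 0.97 [354. 273.]
bearing_center [0.508 0.28  0.053] 0.78 [309. 242.]
plate_top [0.415 0.103 0.016] 0.63 [391. 244.]
tape_roll [0.563 0.289 0.009] 0.74 [295. 238.]
tape_roll [0.783 0.038 0.014] 0.53 [329. 150.]
grease_tin [0.37  0.369 0.042] 0.9 [308. 311.]
other_bearing
[... 356 characters left out ...]
tch [0.581 0.281 0.064] 0.73 [299. 209.]
catch [0.576 0.264 0.013] 0.29 [307. 212.]
catch [0.75  0.203 0.015] 0.17 [330. 149.]
wedge_grip [0.644 0.058 0.04 ] 0.87 [384. 187.]
bearing_center [0.507 0.279 0.055] 0.59 [300. 237.]
bearing_center [0.404 0.224 0.013] 0.51 [321. 276.]
plate_top [0.423 0.099 0.02 ] 0.64 [367. 270.]
tape_roll [0.786 0.034 0.019] 0.96 [392. 137.]
grease_tin [0.388 0.363 0.043] 0.69 [268. 282.]
grease_tin [0.75  0.206 0.016] 0.26 [329. 149.]
other_bearing [0.749 0.208 0.015] 0.74 [328. 150.]
roller_mid [0.583 0.279 0.063] 0.89 [300. 209.]
catch_nose [0.589 0.282 0.065] 0.62 [299. 206.]
nest [0.577 0.266 0.014] 0.77 [306. 212.]
fence [0.577 0.266 0.012] 0.74 [306. 212.]
```

```bash
python3 - <<'E'
import cv2
a=cv2.imread("pics/top0.png")[100:330,220:450]; cv2.imwrite("pics/top0c.png",cv2.resize(a,(598,598),interpolation=cv2.INTER_CUBIC))
a=cv2.imread("pics/scene0.png")[120:345,220:480]; cv2.imwrite("pics/scene0c.png",cv2.resize(a,(690,597),interpolation=cv2.INTER_CUBIC))
E
```

```text
(no output)
```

View pics/top0c.png

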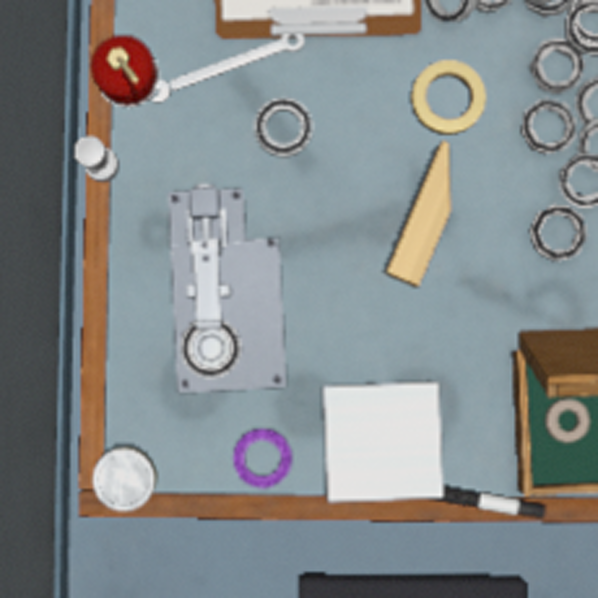

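View pics/scene0c.png

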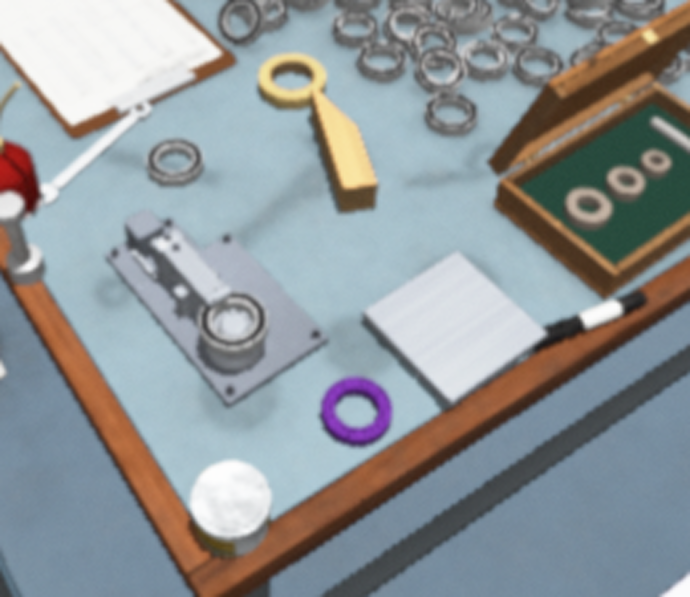

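The stand is at left, its +x pointing up-image. The real bearing sits under the catch at crop px (210,348) in the top view. The wedge runs tail (403,280) to tip (445,145) with its slope on the right, so it is the right way up. The plate is at (382,440), and the purple ring is the decoy. Next I'll set up the wrist camera.

```bash
cat >> h.py <<'E'
def rel(p=None,head=None,o=None):
    """shares for tool-axes travel/rot to reach world p, tool x heading (deg), pointing down (from measured pose)"""
    o=o or bot.get_obs(); R0=Rn.from_quat(o["orientation"])
    tr=R0.inv().apply(np.array(p)-o["eef_pos"])/0.3
    h=np.radians(head); x=[np.cos(h),np.sin(h),0]; z=[0,0,-1]; y=np.cross(z,x)
    rv=(R0.inv()*Rn.from_matrix(np.c_[x,y,z])).as_rotvec()/np.pi
    return tr.round(4),rv.round(4)
E
python3 - <<'E'
from h import *
o=bot.get_obs();c=bot.camera("wrist");R0=Rn.from_quat(o["orientation"]).as_matrix()
R=np.array(c["R"]);C=-R.T@c["t"]
print("cam in tool",R0.T@(C-o["eef_pos"]),"axes\n",(R@R0).round(3),np.array(c["K"]).round(1).tolist())
print(rel([0.60,0.055,0.25],-17))
E
```

```text
cam in tool [ 0.06823119 -0.0002475  -0.17188853] axes
 [[-0.002  1.    -0.   ]
 [-0.964 -0.002 -0.266]
 [-0.266 -0.     0.964]] [[322.8, 0.0, 320.5], [0.0, 322.8, 199.8], [0.0, 0.0, 1.0]]
(array([ 1.9273, -1.518 , -0.1601]), array([0.    , 0.    , 0.2144]))
```

Call:
send_rows(
  moves=[
    {"travel":[0,0,-0.16],"rot":[0,0,0],"jaw":1},
    {"travel":[0.96,-0.76,-0.16],"rot":[0,0,0.1],"jaw":1},
    {"travel":[0.96,-0.76,-0.16],"rot":[0,0,0.1],"jaw":1},
    {"travel":[0.96,-0.76,-0.16],"rot":[0,0,0.1],"jaw":1},
    {"travel":[0.96,-0.76,-0.16],"rot":[0,0,0.1],"jaw":1},
    {"travel":[0.96,-0.76,-0.16],"rot":[0,0,0.1],"jaw":1},
    {"travel":[0.96,-0.76,-0.16],"rot":[0,0,0.1],"jaw":1},
    {"travel":[0.96,-0.76,-0.16],"rot":[0,0,0.1],"jaw":1},
    {"travel":[0.96,-0.76,-0.16],"rot":[0,0,0.1],"jaw":1},
    {"travel":[0.96,-0.76,-0.16],"rot":[0,0,0.1],"jaw":1},
    {"travel":[0.96,-0.76,-0.16],"rot":[0,0,0.1],"jaw":1},
  ],
)

```text
t: 2.27
eef_pos: [0.4181, -0.2557, 0.2508]
orientation: [0.999, 0.037, 0.002, -0.001]
ft_force: [0.3, 0.2, 0.6]
grip_width: 0.0855
```

```bash
python3 - <<'E'
from h import *
o=bot.get_obs();print(o["t"],o["eef_pos"],o["qpos"].round(2),rel([0.60,0.055,0.25],-17))
E
```

```text
2.2667 [ 0.41807909 -0.25568916  0.25078924] [ 0.73  0.26 -0.3   1.76  0.08  1.13 -1.09] (array([ 0.6805, -0.9885,  0.0073]), array([-0.001 , -0.0009,  0.1177]))
```

Call:
send_rows(
  moves=[
    {"travel":[0.68,-0.99,0],"rot":[0,0,0.118],"jaw":1},
    {"travel":[0.68,-0.99,0],"rot":[0,0,0.118],"jaw":1},
    {"travel":[0.68,-0.99,0],"rot":[0,0,0.118],"jaw":1},
    {"travel":[0.68,-0.99,0],"rot":[0,0,0.118],"jaw":1},
    {"travel":[0.68,-0.99,0],"rot":[0,0,0.118],"jaw":1},
    {"travel":[0.68,-0.99,0],"rot":[0,0,0.118],"jaw":1},
    {"travel":[0.68,-0.99,0],"rot":[0,0,0.118],"jaw":1},
    {"travel":[0.68,-0.99,0],"rot":[0,0,0.118],"jaw":1},
    {"travel":[0.68,-0.99,0],"rot":[0,0,0.118],"jaw":1},
    {"travel":[0.68,-0.99,0],"rot":[0,0,0.118],"jaw":1},
    {"travel":[0.68,-0.99,0],"rot":[0,0,0.118],"jaw":1},
  ],
)

```text
t: 3.18
eef_pos: [0.5993, 0.049, 0.2493]
orientation: [0.989, -0.151, -0.0, -0.001]
ft_force: [-0.0, -1.4, 0.4]
grip_width: 0.0854
```

```bash
python3 - <<'E'
from h import *
o=bot.get_obs();print(o["t"],o["eef_pos"],o["qpos"].round(2))
c=bot.camera("wrist");save(c,"w1.png")
import pickle;pickle.dump({k:np.array(c[k]) for k in("frame","K","dist","R","t")},open("w1.pkl","wb"))
for k in ["wedge_grip","tape_roll"]:
    for r in bot.recognise(c,k)[:3]: print(k,np.round(r["xyz"],3),round(r["conf"],2),proj(c,r["xyz"])[0].round())
E
```

```text
3.1833 [0.59927714 0.04904834 0.24929933] [ 0.09  0.45 -0.34  1.49  0.15  1.24 -2.14]
wedge_grip [0.652 0.054 0.036] 0.56 [304. 128.]
tape_roll [0.769 0.041 0.017] 0.97 [283.  25.]
```

View pics/w1.png

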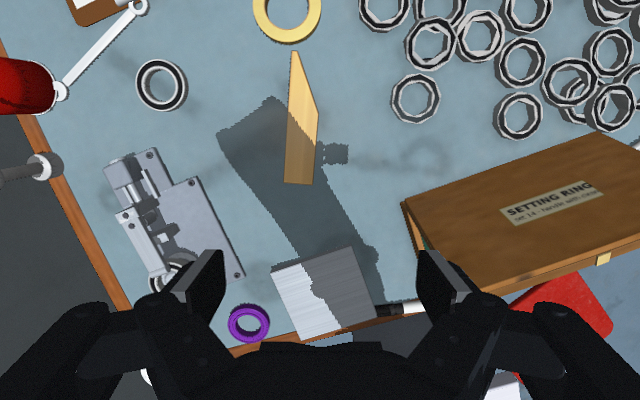

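```bash
cat >> h.py <<'E'
W2=np.array([[-18,-22],[18,-22],[18,63],[-11,128],[-18,128]])/1e3
WP=np.vstack([np.c_[W2,np.full(5,-.02)],np.c_[W2,np.full(5,.02)]])
def wmask(c,near):
    hsv=cv2.cvtColor(np.array(c["frame"]),cv2.COLOR_RGB2HSV)
    m=((hsv[...,0]>8)&(hsv[...,0]<28)&(hsv[...,1]>70)&(hsv[...,2]>60)).astype(np.uint8)
    m=cv2.morphologyEx(m,cv2.MORPH_OPEN,np.ones((2,2),np.uint8))
    n,l,s,_=cv2.connectedComponentsWithStats(m)
    p=proj(c,near)[0]; ds=[(np.min(np.hypot(*(np.argwhere(l==i)[:,::-1]-p).T)),i) for i in range(1,n) if s[i,4]>60]
    return (l==min(ds)[1]).astype(np.uint8),s[min(ds)[1]]
def sil(c,p,S=4):
    R=Rn.from_euler("z",p[3]).as_matrix(); q=proj(c,WP@R.T+p[:3]); q=(q+.5)*S
    h=cv2.convexHull(q.astype(np.float32)); im=np.zeros((400*S,640*S),np.uint8)
    cv2.fillConvexPoly(im,np.round(h).astype(np.int32),1); return cv2.resize(im.astype(np.float32),(640,400),interpolation=cv2.INTER_AREA)
def fitw(cs,p0,step=(.01,.01,.004,.08)):
    from scipy.optimize import minimize
    ms=[wmask(c,p0[:3])for c in cs]; print([m[1].tolist() for m in ms]); ms=[m[0].astype(np.float32) for m in ms]
    f=lambda p:sum(np.abs(sil(c,p)-m).sum()/np.sqrt(m.sum()) for c,m in zip(cs,ms))
    p0=np.array(p0); s=np.vstack([p0]+[p0+np.eye(4)[i]*step[i] for i in range(4)])
    r=minimize(f,p0,method="Nelder-Mead",options=dict(initial_simplex=s,xatol=1e-4,fatol=1e-3)); return r.x,r.fun,[float(np.abs(sil(c,r.x)-m).sum()) for c,m in zip(cs,ms)]
E
python3 - <<'E'
from h import *
import pickle
w=pickle.load(open("w1.pkl","rb"));t=bot.camera("scene")
p0=[.61,.065,.02,np.radians(-107)]
for cs in([w],[w,t]):
    r=fitw(cs,p0);print(r[0].round(4),np.degrees(r[0][3]),r[1:])
E
```

```text
[[285, 52, 35, 134, 3286]]
[ 0.6099  0.0732  0.0149 -1.9644] -112.55372755804053 (np.float64(1.4893505573272705), [85.375])
[[285, 52, 35, 134, 3286], [319, 142, 44, 59, 873]]
[ 0.61    0.0732  0.0196 -1.9687] -112.79947174001467 (np.float64(14.055679321289062), [126.5625, 350.0625])
```

```bash
python3 - <<'E'
from h import *
print(rel([0.50,0.26,0.24],3))
E
```

```text
(array([-0.533 , -0.5857,  0.0328]), array([ 0.0004,  0.    , -0.1156]))
```

Call:
send_rows(
  moves=[
    {"travel":[-0.53,-0.59,0.03],"rot":[0,0,-0.116],"jaw":1},
    {"travel":[-0.53,-0.59,0.03],"rot":[0,0,-0.116],"jaw":1},
    {"travel":[-0.53,-0.59,0.03],"rot":[0,0,-0.116],"jaw":1},
    {"travel":[-0.53,-0.59,0.03],"rot":[0,0,-0.116],"jaw":1},
    {"travel":[-0.53,-0.59,0.03],"rot":[0,0,-0.116],"jaw":1},
    {"travel":[-0.53,-0.59,0.03],"rot":[0,0,-0.116],"jaw":1},
    {"travel":[-0.53,-0.59,0.03],"rot":[0,0,-0.116],"jaw":1},
    {"travel":[-0.53,-0.59,0.03],"rot":[0,0,-0.116],"jaw":1},
    {"travel":[-0.53,-0.59,0.03],"rot":[0,0,-0.116],"jaw":1},
  ],
)

```text
t: 4.13
eef_pos: [0.5018, 0.2608, 0.2412]
orientation: [1.0, 0.027, 0.0, 0.001]
ft_force: [0.8, -0.6, 0.2]
grip_width: 0.0856
```

```bash
python3 - <<'E'
from h import *
o=bot.get_obs();print(o["t"],o["eef_pos"],o["qpos"].round(2))
c=bot.camera("wrist");save(c,"w2.png",(170,0,570,300),2)
import pickle;pickle.dump({k:np.array(c[k]) for k in("frame","K","dist","R","t")},open("w2.pkl","wb"))
for k in ["bearing_center","plate_top"]:
    for r in bot.recognise(c,k)[:3]: print(k,np.round(r["xyz"],3),round(r["conf"],2),proj(c,r["xyz"])[0].round())
# predicted stand corners for reference
E
```

```text
4.1333 [0.50183073 0.26080325 0.24121524] [-0.21  0.41 -0.47  1.59  0.2   1.19 -2.24]
bearing_center [0.401 0.224 0.016] 0.59 [344. 244.]
bearing_center [0.511 0.275 0.05 ] 0.55 [308. 164.]
plate_top [0.438 0.106 0.018] 0.78 [437. 223.]
plate_top [0.59  0.274 0.01 ] 0.57 [314.  94.]
```

View pics/w2.png

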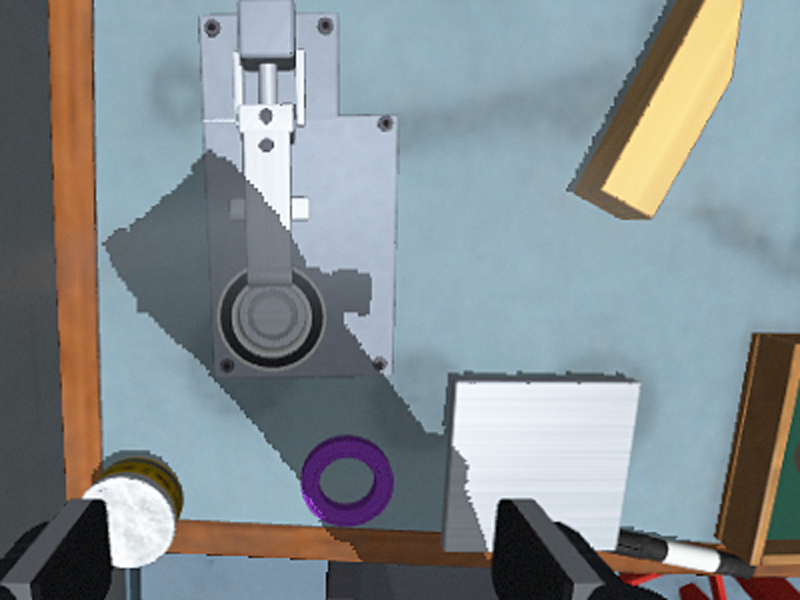

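```bash
python3 - <<'E'
from h import *
import pickle
from scipy.optimize import least_squares
w=pickle.load(open("w2.pkl","rb"))
M=np.array([[-45,40,10],[-45,-75,10],[113,-75,10],[113,-40,10],[168,-40,10],[168,40,10],[53,-22,46],[65,-22,46],[53,22,46],[65,22,46]])/1e3
P=np.array([[212,377],[393,374],[397,116],[339,114],[338,15],[199,17],[308.5,220],[307,197],[230,220],[230,199]])/2+[170,0]-.25
g=lambda p:M@Rn.from_euler("z",p[3]).as_matrix().T+p[:3]
for free in(1,0):
    f=lambda p:(proj(w,g(p*[1,1,free,1]))-P).ravel()
    r=least_squares(f,[.5,.28,0,0.04],x_scale=[.01,.01,.01,.05]);print(r.x.round(4),np.degrees(r.x[3]).round(2));print(r.fun.reshape(-1,2).round(1).tolist())
p=r.x;print("bearing top pix",proj(w,g(p)[:1]*0+p[:3]+[0,0,.054]))
# plate far corners
for z in(.02,):
    a=atz(w,np.array([[455,383],[639,381],[621,552]])/2+[170,0]-.25,z);print(a.round(4),np.linalg.norm(np.diff(a,axis=0),axis=1), "centre",(a[0]+a[2])/2)
t=bot.camera("top")
from h import *
for k in ["plate_top"]:
    for r in bot.recognise(t,k)[:1]: print(np.round(r["xyz"],4))
print("wedge again");r=fitw([w],[.61,.073,.02,np.radians(-112.6)]);print(r[0].round(4),np.degrees(r[0][3]),r[1:])
E
```

```text
[ 0.5175  0.2792 -0.0056  0.0624] 3.58
[[1.0, -0.1], [-1.1, 0.5], [-0.1, -0.4], [-0.6, 0.7], [-0.0, -0.3], [-0.2, -0.3], [0.2, -0.2], [0.9, 0.2], [0.1, 0.3], [-0.3, -0.3]]
[5.171e-01 2.791e-01 5.000e-04 6.240e-02] 3.58
[[0.5, 1.2], [-0.5, 1.8], [0.7, -0.8], [-0.3, 0.3], [0.3, -1.4], [-0.8, -1.5], [0.3, 0.2], [1.0, 0.4], [-0.4, 0.7], [-0.8, -0.1]]
bearing top pix [[305.03617342 159.18724115]]
[[0.4778 0.163  0.02  ]
 [0.4854 0.0449 0.02  ]
 [0.3647 0.0336 0.02  ]] [0.11829788 0.12116059] centre [0.42125074 0.09826858 0.02      ]
[0.4367 0.0839 0.0179]
wedge again
[[459, 0, 83, 111, 4602]]
[ 0.6113  0.0718  0.0174 -1.978 ] -113.33364223652477 (np.float64(4.443487644195557), [301.4375])
```

```bash
python3 - <<'E'
from h import *
print(rel([0.6106,0.0725,0.10],-23),rel([0.6106,0.0725,0.006],-23))
E
```

```text
(array([0.3283, 0.6479, 0.4703]), array([ 1.000e-04, -1.000e-04,  1.449e-01])) (array([0.3283, 0.6478, 0.7836]), array([ 1.000e-04, -1.000e-04,  1.449e-01]))
```

Call:
send_rows(
  moves=[
    {"travel":[0.328,0.648,0.45],"rot":[0,0,0.145],"jaw":1},
    {"travel":[0.328,0.648,0.45],"rot":[0,0,0.145],"jaw":1},
    {"travel":[0.328,0.648,0.45],"rot":[0,0,0.145],"jaw":1},
    {"travel":[0.328,0.648,0.45],"rot":[0,0,0.145],"jaw":1},
    {"travel":[0.328,0.648,0.45],"rot":[0,0,0.145],"jaw":1},
    {"travel":[0.328,0.648,0.45],"rot":[0,0,0.145],"jaw":1},
    {"travel":[0.328,0.648,0.45],"rot":[0,0,0.145],"jaw":1},
    {"travel":[0.328,0.648,0.45],"rot":[0,0,0.145],"jaw":0.9},
    {"travel":[0.328,0.648,0.45],"rot":[0,0,0.145],"jaw":0.85},
    {"travel":[0.328,0.648,0.55],"rot":[0,0,0.145],"jaw":0.8},
    {"travel":[0.328,0.648,0.65],"rot":[0,0,0.145],"jaw":0.8},
    {"travel":[0.328,0.648,0.72],"rot":[0,0,0.145],"jaw":0.8},
    {"travel":[0.328,0.648,0.76],"rot":[0,0,0.145],"jaw":0.8},
    {"travel":[0.328,0.648,0.78],"rot":[0,0,0.145],"jaw":0.8},
    {"travel":[0.328,0.648,0.78],"rot":[0,0,0.145],"jaw":0.8},
  ],
)

```text
t: 5.63
eef_pos: [0.6099, 0.0756, 0.0069]
orientation: [0.98, -0.198, -0.0, -0.0]
ft_force: [0.2, 0.0, 0.4]
grip_width: 0.0682
```

Call:
send_rows(
  moves=[
    {"travel":[0,0,0],"rot":[0,0,0],"jaw":0.3},
    {"travel":[0,0,0],"rot":[0,0,0],"jaw":0.3},
    {"travel":[0,0,0],"rot":[0,0,0],"jaw":0.3},
    {"travel":[0,0,0],"rot":[0,0,0],"jaw":0.2},
    {"travel":[0,0,0],"rot":[0,0,0],"jaw":0.2},
    {"travel":[0,0,0],"rot":[0,0,0],"jaw":0.2},
    {"travel":[0,0,0],"rot":[0,0,0],"jaw":0.2},
  ],
  squeeze=70,
)

```text
t: 6.22
eef_pos: [0.6129, 0.0753, 0.0125]
orientation: [0.98, -0.199, 0.004, -0.001]
ft_force: [-6.9, -0.1, 32.5]
grip_width: 0.0176
```

```bash
python3 - <<'E'
from h import *
o=bot.get_obs();print(o["t"],o["eef_pos"],o["grip_width"],o["qpos"].round(2),Rn.from_quat(o["orientation"]).as_matrix()[:,0])
E
```

```text
6.2167 [0.61293297 0.07533437 0.01245629] 0.017608017235714483 [-0.    0.7  -0.27  1.75  0.26  0.73 -2.37] [ 0.9211668  -0.38911617  0.00635001]
```

```bash
python3 - <<'E'
from h import *
c=bot.camera("scene");a=c["frame"][110:260,260:460];b=bot.camera("wrist")["frame"]
a=cv2.resize(a,(400,300),interpolation=cv2.INTER_CUBIC);b=cv2.resize(b,(400,250))
cv2.imwrite("pics/g1.png",np.vstack([a,b])[:,:,::-1]);print(bot.get_obs()["ft_force"],bot.get_obs()["grip_width"])
E
```

```text
[-7.0974446  -0.42850012 32.48348879] 0.01751725098977928
```

View pics/g1.png

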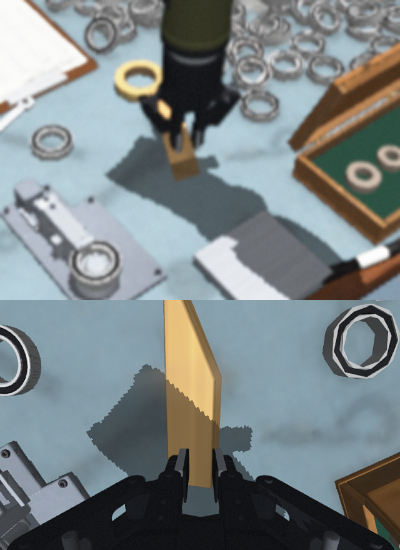

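The fingers straddle the wedge (wrist px ~(200,470)), but they read 17.6 mm with 32 N upward. The tips swing forward past the TCP and press on the bench, so I'll reopen and grip higher.

Call:
send_rows(
  moves=[
    {"travel":[0,0,0],"rot":[0,0,0],"jaw":0.7},
    {"travel":[0,0,-0.02],"rot":[0,0,0],"jaw":0.7},
    {"travel":[0,0,-0.05],"rot":[0,0,0],"jaw":0.7},
    {"travel":[0,0,-0.05],"rot":[0,0,0],"jaw":0.7},
    {"travel":[0,0,-0.05],"rot":[0,0,0],"jaw":0.7},
  ],
)

```text
t: 6.73
eef_pos: [0.6108, 0.0743, 0.0228]
orientation: [0.98, -0.198, 0.001, -0.0]
ft_force: [-0.7, -0.0, -0.9]
grip_width: 0.0599
```

```bash
python3 - <<'E'
from h import *
o=bot.get_obs();print(o["t"],o["eef_pos"],o["grip_width"],o["ft_force"])
c=bot.camera("wrist");r=fitw([c],[.61,.073,.02,np.radians(-113)]);print(r[0].round(4),np.degrees(r[0][3]),r[1:])
print(rel([r[0][0],r[0][1],.02],np.degrees(r[0][3])+90))
cv2.imwrite("pics/w3.png",c["frame"][:,:,::-1])
E
```

```text
6.7333 [0.61076588 0.07427873 0.02277843] 0.059912658325957886 [-0.68699512 -0.01733048 -0.86189909]
[[282, 0, 76, 283, 17807]]
[ 0.612   0.0761  0.0181 -1.988 ] -113.9065618915102 (np.float64(1.2556871175765991), [167.5625])
(array([ 0.0026, -0.0077,  0.0072]), array([-0.0001, -0.0001,  0.0057]))
```

View pics/w3.png

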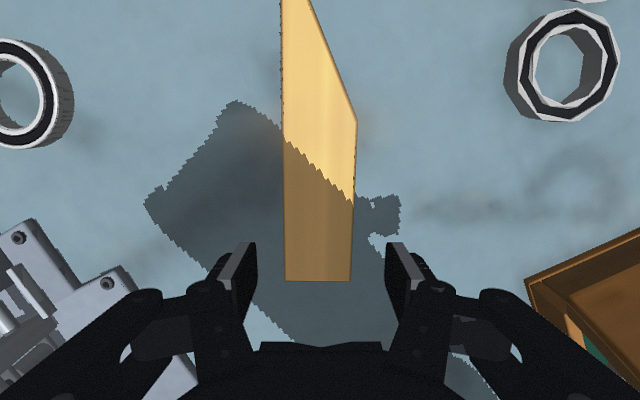

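```bash
python3 - <<'E'
from h import *
c=bot.camera("scene");o=bot.get_obs();R=Rn.from_quat(o["orientation"]).as_matrix()
f=cv2.resize(c["frame"][130:230,290:410],None,fx=6,fy=6,interpolation=cv2.INTER_CUBIC)
for dz,col in((0,(255,0,0)),(-.01,(255,255,0)),(-.03,(0,255,0))):
  for s in(-1,1):
    for dx in(-.011,.011):
        u=(proj(c,o["eef_pos"]+R@[dx,s*.03,dz])[0]-[290,130]+.5)*6; cv2.circle(f,tuple(int(v) for v in u),4,col,-1)
cv2.imwrite("pics/tip.png",f[:,:,::-1]);print(f.shape)
E
```

```text
(600, 720, 3)
```

View pics/tip.png

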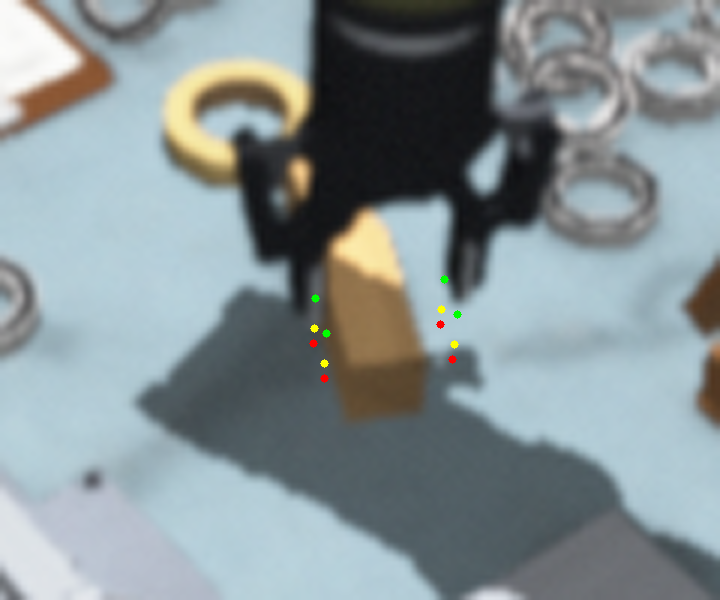

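The overlay shows the real fingertips about 30 mm above the reported TCP (tips at px ~(300,310) and (462,298), near the green marks). So the first close ran over the wedge's top face. I'll go lower in steps and watch the force.

Call:
send_rows(
  moves=[
    {"travel":[0,-0.008,0.03],"rot":[0,0,0.006],"jaw":0.85},
    {"travel":[0,-0.008,0.06],"rot":[0,0,0.006],"jaw":0.85},
    {"travel":[0,-0.008,0.08],"rot":[0,0,0.006],"jaw":0.85},
    {"travel":[0,-0.008,0.08],"rot":[0,0,0.006],"jaw":0.85},
  ],
)

```text
t: 7.17
eef_pos: [0.6096, 0.0764, -0.0045]
orientation: [0.978, -0.207, -0.002, 0.001]
ft_force: [-0.0, 0.3, -0.2]
grip_width: 0.0727
```

Call:
send_rows(
  moves=[
    {"travel":[0,0,0.02],"rot":[0,0,0],"jaw":0.85},
    {"travel":[0,0,0.038],"rot":[0,0,0],"jaw":0.85},
    {"travel":[0,0,0.038],"rot":[0,0,0],"jaw":0.85},
  ],
)

```text
t: 7.42
eef_pos: [0.6104, 0.0764, -0.0147]
orientation: [0.978, -0.207, -0.001, 0.0]
ft_force: [0.5, -0.8, -0.2]
grip_width: 0.0727
```

Call:
send_rows(
  moves=[
    {"travel":[0,0,0],"rot":[0,0,0],"jaw":0.5},
    {"travel":[0,0,0],"rot":[0,0,0],"jaw":0.4},
    {"travel":[0,0,0],"rot":[0,0,0],"jaw":0.3},
    {"travel":[0,0,0],"rot":[0,0,0],"jaw":0.3},
    {"travel":[0,0,0],"rot":[0,0,0],"jaw":0.3},
    {"travel":[0,0,0],"rot":[0,0,0],"jaw":0.3},
  ],
  squeeze=70,
)

```text
t: 7.92
eef_pos: [0.6115, 0.0766, -0.0128]
orientation: [0.978, -0.208, 0.0, -0.0]
ft_force: [-1.8, 0.2, 5.9]
grip_width: 0.0349
```

Call:
send_rows(
  moves=[
    {"travel":[0,0,-0.1],"rot":[0,0,0],"jaw":0.3},
    {"travel":[0,0,-0.2],"rot":[0,0,0],"jaw":0.3},
    {"travel":[0,0,-0.35],"rot":[0,0,0],"jaw":0.3},
  ],
)

```text
t: 8.17
eef_pos: [0.609, 0.0761, 0.0868]
orientation: [0.978, -0.207, -0.003, 0.001]
ft_force: [0.7, 0.1, -1.3]
grip_width: 0.0349
```

```bash
cat >> h.py <<'E'
S0=np.array([.5173,.2791,0]);SY=3.58
def st(x,y,z): return S0+Rn.from_euler("z",SY,degrees=True).apply(np.array([x,y,z])/1e3)
E
python3 - <<'E'
from h import *
o=bot.get_obs();print(o["t"],o["eef_pos"],o["grip_width"],o["ft_force"])
p=st(84.5,-175,80);print(p,rel(p,93.6))
c=bot.camera("wrist")
h0=Rn.from_quat(o["orientation"]).as_matrix()[:,0];print("heading",np.degrees(np.arctan2(h0[1],h0[0])))
r=fitw([c],[o["eef_pos"][0],o["eef_pos"][1],o["eef_pos"][2]+.034,np.radians(-114)]);print(r[0].round(4),np.degrees(r[0][3])+90,r[1:])
E
```

```text
8.1667 [0.60904308 0.07610341 0.08675852] 0.03488133712864928 [ 0.74812654  0.08006947 -1.28919262]
[0.61256248 0.10971786 0.08      ] (array([-0.0346, -0.1072,  0.0224]), array([-0.001 ,  0.0019, -0.653 ]))
heading -23.94069229128642
[[260, 0, 111, 323, 27218]]
[ 0.6104  0.0763  0.1181 -1.9941] -24.25241580481078 (np.float64(2.1885387897491455), [361.0625])
```

Call:
send_rows(
  moves=[
    {"travel":[-0.035,-0.107,0],"rot":[0,0,-0.04],"jaw":0.3},
    {"travel":[-0.035,-0.107,0],"rot":[0,0,-0.08],"jaw":0.3},
    {"travel":[-0.035,-0.107,0],"rot":[0,0,-0.12],"jaw":0.3},
    {"travel":[-0.035,-0.107,0],"rot":[0,0,-0.16],"jaw":0.3},
    {"travel":[-0.035,-0.107,0],"rot":[0,0,-0.2],"jaw":0.3},
    {"travel":[-0.035,-0.107,0],"rot":[0,0,-0.24],"jaw":0.3},
    {"travel":[-0.035,-0.107,0],"rot":[0,0,-0.28],"jaw":0.3},
    {"travel":[-0.035,-0.107,0],"rot":[0,0,-0.32],"jaw":0.3},
    {"travel":[-0.035,-0.107,0],"rot":[0,0,-0.36],"jaw":0.3},
    {"travel":[-0.035,-0.107,0],"rot":[0,0,-0.4],"jaw":0.3},
    {"travel":[-0.035,-0.107,0],"rot":[0,0,-0.44],"jaw":0.3},
    {"travel":[-0.035,-0.107,0],"rot":[0,0,-0.48],"jaw":0.3},
    {"travel":[-0.035,-0.107,0],"rot":[0,0,-0.52],"jaw":0.3},
    {"travel":[-0.035,-0.107,0],"rot":[0,0,-0.56],"jaw":0.3},
    {"travel":[-0.035,-0.107,0],"rot":[0,0,-0.6],"jaw":0.3},
    {"travel":[-0.035,-0.107,0],"rot":[0,0,-0.64],"jaw":0.3},
    {"travel":[-0.035,-0.107,0],"rot":[0,0,-0.653],"jaw":0.3},
    {"travel":[-0.035,-0.107,0],"rot":[0,0,-0.653],"jaw":0.3},
  ],
)

```text
t: 9.72
eef_pos: [0.6144, 0.1097, 0.0876]
orientation: [0.684, 0.73, -0.0, -0.0]
ft_force: [0.1, -0.6, -1.3]
grip_width: 0.0347
```

```bash
python3 - <<'E'
from h import *
o=bot.get_obs();print(o["t"],o["eef_pos"],o["qpos"].round(2))
c=bot.camera("wrist");save(c,"w4.png")
r=fitw([c],[o["eef_pos"][0],o["eef_pos"][1]+.001,o["eef_pos"][2]+.033,np.radians(3.6)]);print(r[0].round(4),np.degrees(r[0][3])+90,r[1:])
f=cv2.resize(c["frame"],(800,500))
for x,y,z in [(65,-22,46),(53,-22,46),(65,22,46),(-45,-75,10),(113,-75,10),(113,-40,10),(168,-40,10),(86,-14,65),(79,0,44),(65,-22,10)]:
    u=(proj(c,st(x,y,z))[0]+.5)*1.25; cv2.circle(f,tuple(int(v) for v in u),3,(255,0,0),-1)
cv2.imwrite("pics/w4o.png",f[:,:,::-1])
E
```

```text
9.7167 [0.61439267 0.10968801 0.08759082] [ 0.27  0.73 -0.85  1.65  0.62  1.05 -0.71]
[[270, 0, 101, 322, 27129]]
[0.6154 0.111  0.1187 0.0609] 93.49142154911506 (np.float64(1.7067997455596924), [281.125])
```

View pics/w4o.png

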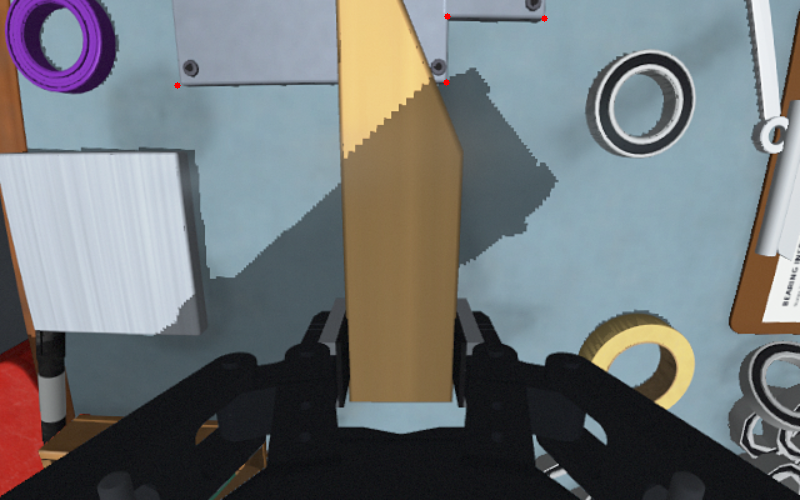

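```bash
python3 - <<'E'
from h import *
o=bot.get_obs();off=np.array([.0010,.0013,0])
print("grip in stand",Rn.from_euler("z",-SY,degrees=True).apply(o["eef_pos"]+off-S0))
for y,z in((-175,-2),(-160,-2),(-48,-2)): print(y,rel(st(85,y,z)-off,93.7))
E
```

```text
grip in stand [ 0.08748897 -0.1737637   0.08773574]
-175 (array([-0.0042, -0.0081,  0.2991]), array([-0.0002, -0.0001, -0.0011]))
-160 (array([ 0.0458, -0.0082,  0.2991]), array([-0.0002, -0.0001, -0.0011]))
-48 (array([ 0.4191, -0.0087,  0.2993]), array([-0.0002, -0.0001, -0.0011]))
```

Call:
send_rows(
  moves=[
    {"travel":[0,-0.008,0.1],"rot":[0,0,0],"jaw":0.3},
    {"travel":[0,-0.008,0.2],"rot":[0,0,0],"jaw":0.3},
    {"travel":[0,-0.008,0.27],"rot":[0,0,0],"jaw":0.3},
    {"travel":[0,-0.008,0.298],"rot":[0,0,0],"jaw":0.3},
    {"travel":[0.045,-0.008,0.298],"rot":[0,0,0],"jaw":0.3},
    {"travel":[0.045,-0.008,0.298],"rot":[0,0,0],"jaw":0.3},
  ],
)

```text
t: 10.27
eef_pos: [0.6114, 0.1261, -0.0006]
orientation: [0.685, 0.729, 0.001, -0.001]
ft_force: [0.1, 2.3, -0.3]
grip_width: 0.0348
```

```bash
python3 - <<'E'
from h import *
o=bot.get_obs();print(o["t"],o["eef_pos"],o["ft_force"],o["qpos"].round(2))
c=bot.camera("wrist")
r=fitw([c],[o["eef_pos"][0]+.001,o["eef_pos"][1]+.0013,o["eef_pos"][2]+.033,np.radians(3.6)]);print(r[0].round(4),np.degrees(r[0][3])+90,r[1:])
print("grip in stand",Rn.from_euler("z",-SY,degrees=True).apply(r[0][:3]-S0))
f=cv2.resize(c["frame"],(800,500))
for x,y,z in [(65,-22,46),(53,-22,46),(65,22,46),(-45,-75,10),(113,-75,10),(113,-40,10),(168,-40,10),(168,40,10),(79,0,44),(65,-22,10)]:
    u=(proj(c,st(x,y,z))[0]+.5)*1.25; cv2.circle(f,tuple(int(v) for v in u),3,(255,0,0),-1)
cv2.imwrite("pics/w5o.png",f[:,:,::-1])
E
```

```text
10.2667 [ 6.11372474e-01  1.26143099e-01 -6.02797241e-04] [ 0.07001614  2.3177697  -0.26526818] [ 0.2   0.83 -0.78  1.72  0.72  0.9  -0.82]
[[269, 0, 102, 322, 27286]]
[0.6122 0.1278 0.031  0.062 ] 93.55112899461973 (np.float64(1.762420654296875), [291.125])
grip in stand [ 0.08526483 -0.15695876  0.03096332]
```

View pics/w5o.png

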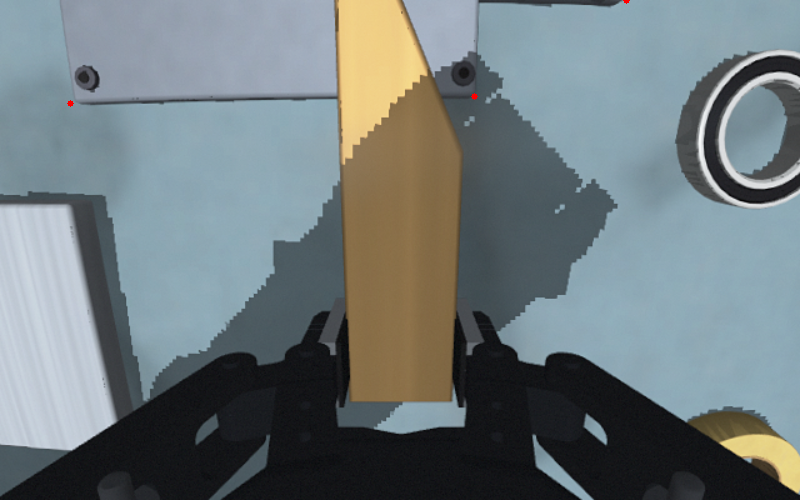

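Call:
send_rows(
  moves=[
    {"travel":[0.02,0.005,0],"rot":[0,0,0],"jaw":0.3},
    {"travel":[0.05,0.005,0],"rot":[0,0,0],"jaw":0.3},
    {"travel":[0.08,0.005,0],"rot":[0,0,0],"jaw":0.3},
    {"travel":[0.11,0.005,0],"rot":[0,0,0],"jaw":0.3},
    {"travel":[0.12,0.005,0],"rot":[0,0,0],"jaw":0.3},
  ],
)

```text
t: 10.73
eef_pos: [0.6103, 0.1624, -0.0006]
orientation: [0.684, 0.73, 0.001, -0.0]
ft_force: [-0.2, 0.7, -0.2]
grip_width: 0.0345
```

```bash
python3 - <<'E'
from h import *
o=bot.get_obs();print(o["t"],o["eef_pos"],o["ft_force"],o["wrist_torque"])
print("tcp in stand",Rn.from_euler("z",-SY,degrees=True).apply(o["eef_pos"]-S0))
E
```

```text
10.7333 [ 0.61026011  0.16242487 -0.00061427] [-0.21993023  0.68744301 -0.23936266] [-0.0029973  -0.0151521   0.01993873]
tcp in stand [ 0.08549326 -0.12225208 -0.00061427]
```

Call:
send_rows(
  moves=[
    {"travel":[0.03,0,0],"rot":[0,0,0],"jaw":0.3},
    {"travel":[0.06,0,0],"rot":[0,0,0],"jaw":0.3},
    {"travel":[0.09,0,0],"rot":[0,0,0],"jaw":0.3},
    {"travel":[0.12,0,0],"rot":[0,0,0],"jaw":0.3},
  ],
)

```text
t: 11.07
eef_pos: [0.6072, 0.1958, -0.0014]
orientation: [0.684, 0.729, -0.001, -0.0]
ft_force: [-4.6, -2.9, 2.2]
grip_width: 0.0347
```

Call:
send_rows(
  moves=[
    {"travel":[0.03,0,0],"rot":[0,0,0],"jaw":0.3},
    {"travel":[0.06,0,0],"rot":[0,0,0],"jaw":0.3},
    {"travel":[0.09,0,0],"rot":[0,0,0],"jaw":0.3},
    {"travel":[0.12,0,0],"rot":[0,0,0],"jaw":0.3},
    {"travel":[0.125,0,0],"rot":[0,0,0],"jaw":0.3},
    {"travel":[0.125,0,0],"rot":[0,0,0],"jaw":0.3},
  ],
)

```text
t: 11.57
eef_pos: [0.6039, 0.2354, -0.0014]
orientation: [0.684, 0.73, -0.0, -0.001]
ft_force: [-5.1, 0.1, 0.7]
grip_width: 0.0346
```

```bash
python3 - <<'E'
from h import *
o=bot.get_obs();print(o["t"],o["eef_pos"],o["ft_force"],o["wrist_torque"])
print("tcp in stand",Rn.from_euler("z",-SY,degrees=True).apply(o["eef_pos"]-S0))
c=bot.camera("wrist")
r=fitw([c],[o["eef_pos"][0]+.001,o["eef_pos"][1]+.0013,o["eef_pos"][2]+.033,np.radians(3.6)]);print(r[0].round(4),np.degrees(r[0][3])+90,r[1:])
d=bot.camera("scene")["frame"][165:285,230:390]
cv2.imwrite("pics/w6.png",np.vstack([cv2.resize(c["frame"],(480,300)),cv2.resize(d,(480,300),interpolation=cv2.INTER_CUBIC)])[:,:,::-1])
E
```

```text
11.5667 [ 0.60391501  0.23540424 -0.00144271] [-5.11283051  0.11547121  0.71563955] [0.08098043 1.19252506 0.26339632]
tcp in stand [ 0.08371753 -0.04901892 -0.00144271]
[[276, 205, 92, 117, 10090]]
[ 0.6303  0.1233 -0.123   0.5052] 118.94698996836088 (np.float64(54.44367980957031), [5468.8125])
```

View pics/w6.png

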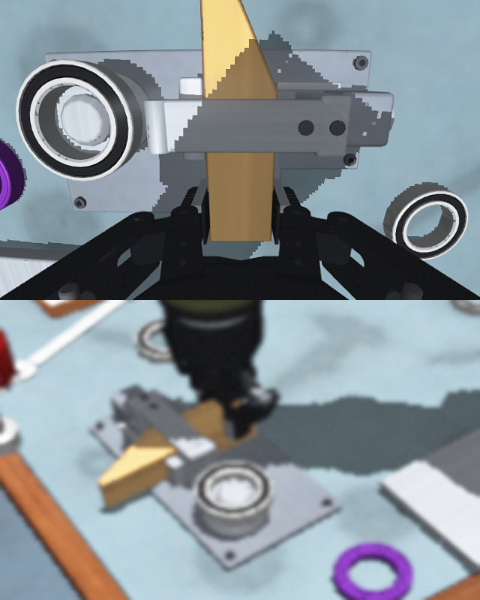

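The wedge is through, with the catch pushed back and the nose clear of the bearing rim (wrist view: nose edge at (145,125), bearing edge at ~(135,120)). I'll release, lift straight up and check.

Call:
send_rows(
  moves=[
    {"travel":[0,0,0],"rot":[0,0,0],"jaw":0.5},
    {"travel":[0,0,0],"rot":[0,0,0],"jaw":0.65},
    {"travel":[0,0,0],"rot":[0,0,0],"jaw":0.65},
    {"travel":[0,0,0],"rot":[0,0,0],"jaw":0.65},
    {"travel":[0,0,-0.05],"rot":[0,0,0],"jaw":0.65},
    {"travel":[0,0,-0.15],"rot":[0,0,0],"jaw":0.65},
    {"travel":[0,0,-0.28],"rot":[0,0,0],"jaw":0.65},
    {"travel":[0,0,-0.41],"rot":[0,0,0],"jaw":0.7},
    {"travel":[0,0,-0.53],"rot":[0,0,0],"jaw":0.8},
    {"travel":[0,0,-0.65],"rot":[0,0,0],"jaw":1},
    {"travel":[0,0,-0.65],"rot":[0,0,0],"jaw":1},
  ],
)

```text
t: 12.58
eef_pos: [0.6083, 0.2358, 0.2033]
orientation: [0.685, 0.729, 0.006, 0.002]
ft_force: [1.6, 1.9, -0.3]
grip_width: 0.0851
```

```bash
python3 - <<'E'
from h import *
o=bot.get_obs();print(o["t"],o["eef_pos"],o["ft_force"],o["grip_width"],o["qpos"].round(2))
c=bot.camera("wrist");s=bot.camera("scene");t=bot.camera("top")
import pickle;pickle.dump([{k:np.array(q[k]) for k in("frame","K","dist","R","t")} for q in(c,s,t)],open("c7.pkl","wb"))
for q in(c,s,t):
    for k in ("bearing_center",): print(k,[(np.round(r["xyz"],4).tolist(),round(r["conf"],2)) for r in bot.recognise(q,k)[:3]])
f=c["frame"].copy()
for x,y,z in [(65,-22,46),(53,-22,46),(-45,-75,10),(113,-75,10),(168,-40,10),(40,-12,67),(40,12,67),(85,-70,50),(103,-70,50),(67,-70,50),(0,0,47)]:
    u=proj(c,st(x,y,z))[0]; cv2.circle(f,tuple(int(v) for v in u),2,(255,0,0),-1)
a=2*np.pi*np.arange(36)/36
for u in proj(c,[st(31*np.cos(b),31*np.sin(b),54) for b in a]): cv2.circle(f,tuple(int(v) for v in u),1,(0,255,0),-1)
cv2.imwrite("pics/w7.png",cv2.resize(f,(800,500))[:,:,::-1])
E
```

```text
12.5833 [0.60829469 0.23582026 0.20329831] [ 1.60226226  1.88611193 -0.27415177] 0.0851290716796062 [ 0.07  0.65 -0.89  1.43  0.52  1.29 -0.79]
bearing_center [([0.3985, 0.2239, 0.0169], 0.79), ([0.5147, 0.2838, 0.0529], 0.77)]
bearing_center [([0.5109, 0.2759, 0.0523], 0.82), ([0.4012, 0.228, 0.0137], 0.59)]
bearing_center [([0.4002, 0.2218, 0.015], 0.67), ([0.5176, 0.2812, 0.0545], 0.49)]
```

View pics/w7.png

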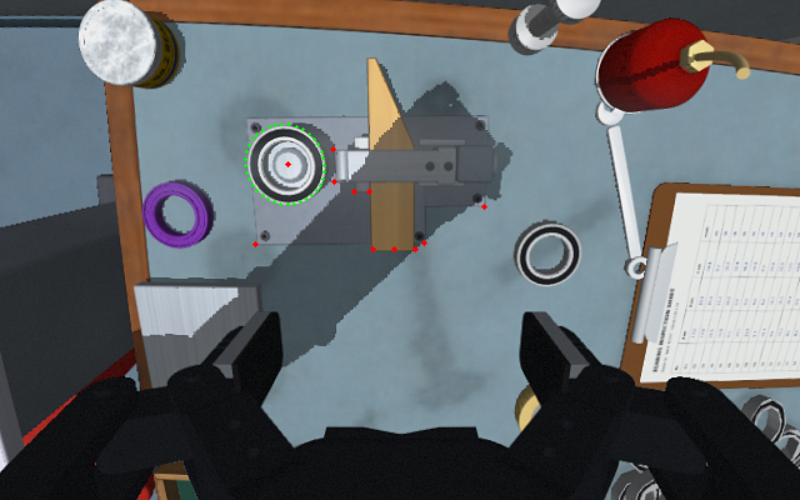

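The wedge alone holds the catch back: the nose edge (337,165) is well clear of the bearing rim (325,165), and the flat sits on the fence. The predicted bearing circle matches the picture. Now the bearing.

```bash
python3 - <<'E'
from h import *
for z in(110,6): print(rel(st(0.5,0,z),3.6))
E
```

```text
(array([ 0.1746, -0.2814,  0.2762]), array([-3.000e-04,  7.000e-04,  4.999e-01]))
(array([ 0.1749, -0.2808,  0.6229]), array([-3.000e-04,  7.000e-04,  4.999e-01]))
```

Call:
send_rows(
  moves=[
    {"travel":[0.175,-0.281,0],"rot":[0,0,0.04],"jaw":1},
    {"travel":[0.175,-0.281,0],"rot":[0,0,0.08],"jaw":1},
    {"travel":[0.175,-0.281,0],"rot":[0,0,0.12],"jaw":1},
    {"travel":[0.175,-0.281,0],"rot":[0,0,0.16],"jaw":1},
    {"travel":[0.175,-0.281,0],"rot":[0,0,0.2],"jaw":1},
    {"travel":[0.175,-0.281,0],"rot":[0,0,0.24],"jaw":1},
    {"travel":[0.175,-0.281,0],"rot":[0,0,0.28],"jaw":1},
    {"travel":[0.175,-0.281,0],"rot":[0,0,0.32],"jaw":1},
    {"travel":[0.175,-0.281,0],"rot":[0,0,0.36],"jaw":1},
    {"travel":[0.175,-0.281,0],"rot":[0,0,0.4],"jaw":1},
    {"travel":[0.175,-0.281,0],"rot":[0,0,0.44],"jaw":1},
    {"travel":[0.175,-0.281,0],"rot":[0,0,0.48],"jaw":1},
    {"travel":[0.175,-0.281,0.1],"rot":[0,0,0.5],"jaw":1},
    {"travel":[0.175,-0.281,0.2],"rot":[0,0,0.5],"jaw":1},
    {"travel":[0.175,-0.281,0.25],"rot":[0,0,0.5],"jaw":1},
    {"travel":[0.175,-0.281,0.25],"rot":[0,0,0.5],"jaw":1},
  ],
)

```text
t: 14.22
eef_pos: [0.516, 0.2781, 0.1143]
orientation: [0.999, 0.032, -0.004, 0.002]
ft_force: [-0.2, -0.3, -0.2]
grip_width: 0.0855
```

```bash
python3 - <<'E'
from h import *
o=bot.get_obs();print(o["t"],o["eef_pos"],o["qpos"].round(2),o["grip_width"])
c=bot.camera("wrist")
print([(np.round(r["xyz"],4).tolist(),round(r["conf"],2)) for r in bot.recognise(c,"bearing_center")[:3]])
for z in(60,6): print(rel(st(0.5,0,z),3.6))
cv2.imwrite("pics/w8.png",c["frame"][:,:,::-1])
# bearing circle: dark seal ellipse near prediction
g=cv2.cvtColor(c["frame"],cv2.COLOR_RGB2GRAY)
u=proj(c,[st(31*np.cos(b),31*np.sin(b),54) for b in np.linspace(0,2*np.pi,36)]);print(u.min(0),u.max(0))
E
```

```text
14.2167 [0.51603742 0.27810463 0.11434746] [-0.24  0.56 -0.47  1.72  0.3   0.94 -2.33] 0.08554688888242419
[([0.5155, 0.2773, 0.0541], 0.64), ([0.4003, 0.2222, 0.0155], 0.64), ([0.607, 0.2818, 0.067], 0.32)]
(array([-0.0006,  0.0022,  0.194 ]), array([0.0002, 0.0007, 0.    ]))
(array([-2.00e-04,  2.10e-03,  3.74e-01]), array([0.0002, 0.0007, 0.    ]))
[278.43813502 161.46242661] [361.01367662 240.86091095]
```

Recognised (0.5155, 0.277) agrees with the stand fit to 2 mm. Descending in steps and watching the force.

Call:
send_rows(
  moves=[
    {"travel":[0,0.002,0.1],"rot":[0,0,0],"jaw":1},
    {"travel":[0,0.002,0.18],"rot":[0,0,0],"jaw":1},
    {"travel":[0,0.002,0.24],"rot":[0,0,0],"jaw":1},
    {"travel":[0,0.002,0.28],"rot":[0,0,0],"jaw":1},
    {"travel":[0,0.002,0.28],"rot":[0,0,0],"jaw":1},
  ],
)

```text
t: 14.73
eef_pos: [0.5181, 0.279, 0.0337]
orientation: [1.0, 0.031, -0.001, 0.0]
ft_force: [0.5, 0.1, 0.4]
grip_width: 0.0853
```

Call:
send_rows(
  moves=[
    {"travel":[0,0,0.04],"rot":[0,0,0],"jaw":1},
    {"travel":[0,0,0.08],"rot":[0,0,0],"jaw":1},
    {"travel":[0,0,0.092],"rot":[0,0,0],"jaw":1},
    {"travel":[0,0,0.092],"rot":[0,0,0],"jaw":1},
  ],
)

```text
t: 15.07
eef_pos: [0.5182, 0.2791, 0.0065]
orientation: [1.0, 0.031, -0.001, 0.0]
ft_force: [0.2, -0.2, 0.0]
grip_width: 0.0858
```

Call:
send_rows(
  moves=[
    {"travel":[0,0,0],"rot":[0,0,0],"jaw":0.85},
    {"travel":[0,0,0],"rot":[0,0,0],"jaw":0.75},
    {"travel":[0,0,0],"rot":[0,0,0],"jaw":0.6},
    {"travel":[0,0,0],"rot":[0,0,0],"jaw":0.6},
    {"travel":[0,0,0],"rot":[0,0,0],"jaw":0.6},
    {"travel":[0,0,0],"rot":[0,0,0],"jaw":0.6},
  ],
  squeeze=50,
)

```text
t: 15.57
eef_pos: [0.519, 0.2796, 0.0083]
orientation: [1.0, 0.031, 0.001, -0.0]
ft_force: [-1.1, -0.1, 5.7]
grip_width: 0.059
```

Call:
send_rows(
  moves=[
    {"travel":[0,0,-0.03],"rot":[0,0,0],"jaw":0.6},
    {"travel":[0,0,-0.06],"rot":[0,0,0],"jaw":0.6},
    {"travel":[0,0,-0.12],"rot":[0,0,0],"jaw":0.6},
    {"travel":[0,0,-0.2],"rot":[0,0,0],"jaw":0.6},
    {"travel":[0,0,-0.3],"rot":[0,0,0],"jaw":0.6},
    {"travel":[0,0,-0.3],"rot":[0,0,0],"jaw":0.6},
  ],
)

```text
t: 16.07
eef_pos: [0.5211, 0.2816, 0.1035]
orientation: [0.999, 0.031, 0.004, -0.002]
ft_force: [0.7, 0.8, -1.4]
grip_width: 0.0593
```

```bash
python3 - <<'E'
from h import *
o=bot.get_obs();print(o["t"],o["eef_pos"],o["grip_width"],o["ft_force"])
for n in("scene","wrist"):
    c=bot.camera(n)
    print([(np.round(r["xyz"],4).tolist(),round(r["conf"],2)) for r in bot.recognise(c,"bearing_center")[:3]])
    if n=="scene": cv2.imwrite("pics/s9.png",cv2.resize(c["frame"][140:290,240:400],None,fx=3,fy=3)[:,:,::-1])
# plate corners: bright quad in top & scene
for n in("top","scene"):
    c=bot.camera(n);print(n,[(np.round(r["xyz"],4).tolist(),round(r["conf"],2)) for r in bot.recognise(c,"plate_top")[:2]])
    hsv=cv2.cvtColor(c["frame"],cv2.COLOR_RGB2HSV);m=((hsv[...,1]<30)&(hsv[...,2]>150)).astype(np.uint8)
    k,l,s,_=cv2.connectedComponentsWithStats(m);p=proj(c,[.421,.098,.02])[0].astype(int);i=l[p[1],p[0]];print(s[i])
    q=cv2.minAreaRect(np.argwhere(l==i)[:,::-1].astype(np.float32)) if n=="top" else None
    h=cv2.convexHull(np.argwhere(l==i)[:,::-1].astype(np.float32));q=cv2.approxPolyN(h,4)[0] if hasattr(cv2,"approxPolyN") else q
    w=atz(c,q,.02);print(q.tolist(),w.round(4).tolist(),"mean",w.mean(0).round(4))
E
```

```text
16.0667 [0.52113206 0.28163289 0.10352456] 0.05930721651128778 [ 0.66577597  0.76126869 -1.44021718]
[([0.4008, 0.2266, 0.0144], 0.75), ([0.5256, 0.282, 0.011], 0.7), ([0.5019, 0.2741, 0.1472], 0.54)]
[([0.3838, 0.2153, 0.0155], 0.95), ([0.5171, 0.2805, 0.1449], 0.86)]
top [([0.4542, 0.0818, 0.022], 0.8)]
[ 344  246   47   38 1007]
[[372.8709716796875, 276.54840087890625], [341.78741455078125, 248.0551300048828], [388.9280090332031, 245.912353515625], [390.2237854003906, 283.489501953125]] [[0.4042, 0.0831, 0.02], [0.48, 0.1678, 0.02], [0.4871, 0.0403, 0.02], [0.3859, 0.036, 0.02]] mean [0.4393 0.0818 0.02  ]
scene [([0.4188, 0.1035, 0.0148], 0.81)]
[ 357  215   69   39 1441]
[[367.3143005371094, 248.3142852783203], [355.5, 236.50001525878906], [391.70587158203125, 213.4598846435547], [438.0231018066406, 255.56646728515625]] [[0.4349, 0.1623, 0.02], [0.4783, 0.1652, 0.02], [0.484, 0.0441, 0.02], [0.3267, 0.0367, 0.02]] mean [0.431  0.1021 0.02  ]
```

```bash
python3 - <<'E'
from h import *
for z in(.03,-.01): print(rel([.423,.1005,z],3.6))
E
```

```text
(array([-0.3532,  0.5739,  0.2221]), array([ 0.0002,  0.0005, -0.    ]))
(array([-0.353 ,  0.5738,  0.3554]), array([ 0.0002,  0.0005, -0.    ]))
```

Call:
send_rows(
  moves=[
    {"travel":[-0.1,0.15,0],"rot":[0,0,0],"jaw":0.6},
    {"travel":[-0.18,0.28,0],"rot":[0,0,0],"jaw":0.6},
    {"travel":[-0.26,0.41,0],"rot":[0,0,0],"jaw":0.6},
    {"travel":[-0.32,0.52,0],"rot":[0,0,0],"jaw":0.6},
    {"travel":[-0.353,0.574,0],"rot":[0,0,0],"jaw":0.6},
    {"travel":[-0.353,0.574,0.1],"rot":[0,0,0],"jaw":0.6},
    {"travel":[-0.353,0.574,0.2],"rot":[0,0,0],"jaw":0.6},
    {"travel":[-0.353,0.574,0.28],"rot":[0,0,0],"jaw":0.6},
    {"travel":[-0.353,0.574,0.31],"rot":[0,0,0],"jaw":0.6},
    {"travel":[-0.353,0.574,0.31],"rot":[0,0,0],"jaw":0.6},
    {"travel":[-0.353,0.574,0.31],"rot":[0,0,0],"jaw":0.6},
  ],
)

```text
t: 17.38
eef_pos: [0.4232, 0.101, 0.0038]
orientation: [1.0, 0.032, -0.001, 0.0]
ft_force: [1.0, -0.2, -1.4]
grip_width: 0.0595
```

```bash
python3 - <<'E'
from h import *
o=bot.get_obs();print(o["t"],o["eef_pos"],o["ft_force"],rel([.423,.1005,-.0125],3.6))
for n in("scene","wrist"):
    c=bot.camera(n)
    for k in("bearing_center","plate_top"): print(n,k,[(np.round(r["xyz"],4).tolist(),round(r["conf"],2)) for r in bot.recognise(c,k)[:3]])
cv2.imwrite("pics/w10.png",c["frame"][:,:,::-1])
E
```

```text
17.3833 [0.42322036 0.101027   0.00381779] [ 0.98459762 -0.20143834 -1.37979207] (array([-0.0007,  0.0017,  0.0544]), array([0.    , 0.0006, 0.0001]))
scene bearing_center [([0.4008, 0.2242, 0.012], 0.6), ([0.4014, 0.0956, 0.0503], 0.57), ([0.7775, 0.0341, 0.0167], 0.55)]
scene plate_top [([0.3978, 0.125, 0.0173], 0.67)]
wrist bearing_center [([0.4035, 0.2257, 0.0168], 0.8), ([0.4235, 0.1058, 0.0503], 0.73)]
wrist plate_top [([0.4546, 0.0994, 0.0215], 0.8)]
```

Call:
send_rows(
  moves=[
    {"travel":[0,0,0.02],"rot":[0,0,0],"jaw":0.6},
    {"travel":[0,0,0.035],"rot":[0,0,0],"jaw":0.6},
    {"travel":[0,0,0.045],"rot":[0,0,0],"jaw":0.6},
    {"travel":[0,0,0.045],"rot":[0,0,0],"jaw":0.6},
  ],
)

```text
t: 18.02
eef_pos: [0.4232, 0.1008, -0.01]
orientation: [1.0, 0.031, -0.001, 0.0]
ft_force: [-0.8, -0.2, -2.2]
grip_width: 0.0593
```

Call:
send_rows(
  moves=[
    {"travel":[0,0,0.005],"rot":[0,0,0],"jaw":0.6},
    {"travel":[0,0,0.008],"rot":[0,0,0],"jaw":0.6},
    {"travel":[0,0,0.008],"rot":[0,0,0],"jaw":0.6},
  ],
)

```text
t: 18.27
eef_pos: [0.4236, 0.1009, -0.0117]
orientation: [1.0, 0.031, -0.0, 0.0]
ft_force: [0.2, -1.8, -0.9]
grip_width: 0.059
```

Call:
send_rows(
  moves=[
    {"travel":[0,0,0.005],"rot":[0,0,0],"jaw":0.6},
    {"travel":[0,0,0.008],"rot":[0,0,0],"jaw":0.6},
    {"travel":[0,0,0.008],"rot":[0,0,0],"jaw":0.6},
  ],
)

```text
t: 18.52
eef_pos: [0.4238, 0.1009, -0.0119]
orientation: [1.0, 0.031, 0.001, 0.0]
ft_force: [-7.5, -1.3, 37.8]
grip_width: 0.0593
```

Call:
send_rows(
  moves=[
    {"travel":[0,0,-0.006],"rot":[0,0,0],"jaw":0.6},
    {"travel":[0,0,-0.006],"rot":[0,0,0],"jaw":0.6},
  ],
)

```text
t: 18.68
eef_pos: [0.4241, 0.101, -0.0116]
orientation: [1.0, 0.031, 0.001, -0.0]
ft_force: [-0.4, 0.1, -1.3]
grip_width: 0.0589
```

Call:
send_rows(
  moves=[
    {"travel":[0,0,0],"rot":[0,0,0],"jaw":0.75},
    {"travel":[0,0,0],"rot":[0,0,0],"jaw":0.85},
    {"travel":[0,0,0],"rot":[0,0,0],"jaw":1},
    {"travel":[0,0,0],"rot":[0,0,0],"jaw":1},
    {"travel":[0,0,0],"rot":[0,0,0],"jaw":1},
    {"travel":[0,0,-0.05],"rot":[0,0,0],"jaw":1},
    {"travel":[0,0,-0.15],"rot":[0,0,0],"jaw":1},
    {"travel":[0,0,-0.28],"rot":[0,0,0],"jaw":1},
    {"travel":[0,0,-0.4],"rot":[0,0,0],"jaw":1},
    {"travel":[0,0,-0.53],"rot":[0,0,0],"jaw":1},
    {"travel":[0,0,-0.66],"rot":[0,0,0],"jaw":1},
    {"travel":[0,0.1,-0.7],"rot":[0,0,0],"jaw":1},
    {"travel":[0,0.23,-0.7],"rot":[0,0,0],"jaw":1},
    {"travel":[0,0.36,-0.7],"rot":[0,0,0],"jaw":1},
    {"travel":[0,0.5,-0.7],"rot":[0,0,0],"jaw":1},
    {"travel":[0,0.63,-0.7],"rot":[0,0,0],"jaw":1},
    {"travel":[0,0.76,-0.7],"rot":[0,0,0],"jaw":1},
    {"travel":[0,0.76,-0.7],"rot":[0,0,0],"jaw":1},
  ],
)

```text
t: 20.18
eef_pos: [0.4372, -0.1351, 0.1972]
orientation: [1.0, 0.026, -0.001, 0.002]
ft_force: [-0.1, -0.1, -0.2]
grip_width: 0.0854
```

```bash
python3 - <<'E'
from h import *
o=bot.get_obs();print(o["t"],o["eef_pos"],o["ft_force"])
ims=[]
for n,cr in(("scene",(220,120,480,345)),("top",(220,100,450,330))):
    c=bot.camera(n)
    for k in("bearing_center","plate_top","tape_roll","grease_tin","other_bearing","catch_nose","wedge_grip"): print(n,k,[(np.round(r["xyz"],4).tolist(),round(r["conf"],2)) for r in bot.recognise(c,k)[:3]])
    ims.append(cv2.resize(c["frame"][cr[1]:cr[3],cr[0]:cr[2]],(400,400),interpolation=cv2.INTER_CUBIC))
cv2.imwrite("pics/fin.png",np.hstack(ims)[:,:,::-1])
E
```

```text
20.1833 [ 0.43722192 -0.13512919  0.19715892] [-0.13813002 -0.12597589 -0.20693401]
scene bearing_center [([0.4161, 0.1034, 0.0349], 0.73)]
scene plate_top [([0.4133, 0.1071, 0.0173], 0.93)]
scene tape_roll [([0.7796, 0.0335, 0.0134], 0.79)]
scene grease_tin [([0.3693, 0.37, 0.0411], 0.75), ([0.7778, 0.0354, 0.0186], 0.69), ([0.7479, 0.2087, 0.0111], 0.58)]
scene other_bearing [([0.7492, 0.2067, 0.0108], 0.63)]
scene catch_nose [([0.6031, 0.2891, 0.0635], 0.64)]
scene wedge_grip [([0.5817, 0.2982, 0.0495], 0.73)]
top bearing_center [([0.4193, 0.1003, 0.0345], 0.76), ([0.4016, 0.2235, 0.0156], 0.63)]
top plate_top [([0.4218, 0.0993, 0.0209], 0.82)]
top tape_roll [([0.7859, 0.0315, 0.0181], 0.64)]
top grease_tin [([0.3864, 0.364, 0.0435], 0.83)]
top other_bearing [([0.7489, 0.2051, 0.0181], 0.78)]
top catch_nose [([0.6018, 0.2828, 0.0633], 0.87), ([0.4236, 0.1015, 0.0229], 0.58), ([0.421, 0.1017, 0.0319], 0.25)]
top wedge_grip [([0.5916, 0.2596, 0.0523], 0.82)]
```

View pics/fin.png

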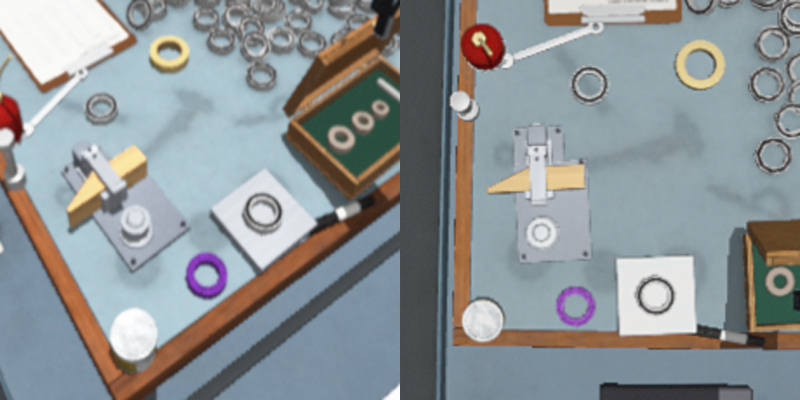

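The bearing lies flat and centred on the plate (scene px (263,212), top px (655,295)). The wedge holds the catch back, and the bystanders are where they were. Handing in.

```bash
python3 -c "
from rig import bot
print(bot.job_done())"
```

```text
the job is handed in; nothing more can be done
None
```

The job is done and handed in at about 21 s. The wedge alone holds the catch back, and the bearing lies flat in the middle of the surface plate.

**What I did:** I gripped the wedge, turned it, and slid it tip first along the fence until the roller rode on its full thickness. I let go and backed off to confirm the catch stayed clear. Then I lifted the bearing off the boss and set it on the plate.

**Last checks:**
- **Bearing:** it was found at (0.419, 0.100) from above, and the plate middle at (0.422, 0.099). That is about 3 mm apart, within the networks' accuracy. Its top face reads 34–35 mm, so it is lying flat.
- **Wedge and catch:** the wedge is in place, and the catch's nose stays clear of where the bearing sat.
- **Bystanders:** the tape roll, grease tin and other bearing read within about 4 mm of where they started.
- **Robot:** it touches nothing, with the wrist force near zero.

**What went wrong or disagreed:**
- **Fingertip length:** the fingertips ended roughly 30 mm short of the reported TCP. My first attempt to grip the wedge therefore closed on its top face, with about 33 N upward. I reopened and gripped lower.
- **Placing force:** setting the bearing down briefly read 38 N at the wrist, carried through the bearing. I eased off before letting go.
- **Camera and gripper readings:** wrist-camera heights read about 2–5 mm low, and the gripper width read 1–3 mm under the true sizes.

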